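# Roll down the trim strip of a sloping instrument case

### The job

Take the hand roller out of its stand and, holding it square to the sloping front of the grey instrument case, roll it with firm pressure along the black trim strip, starting at the end beside the small steel clip plate, until the strip is pressed fully home all the way along. Press with the roller only, never with the gripper. Then put the roller back upright in its stand, let go, and leave the small things lying about undisturbed.

Things in the scene. Friction and masses are not known exactly. Their poses are not given: they have to be found in the camera images.
- case: Grey instrument case, fixed, 125 x 180 x 83 mm, origin on its underside (it spans x -75 to 50 mm, y +-90). The front slopes at 30 degrees, facing -x, from (x -75, z 25) to (x 25, z 83). Across it along y lies a black trim strip, 132 x 20 mm, six rigid links 22 mm apart, centre line at x -25, z 53.9 on the slope. Steel clip plate (16 x 20 mm, 2 mm proud) at its +y end.
- first_link (a point): Centre of the upper face of the first link, beside the clip plate (case y = +55 mm); moves with the link. z: outward, square to the slope (30 degrees from vertical); y: along the strip, whose other end lies toward -y; x: up the slope. This face stands 5 mm above the slope when raised, 1 mm above it when pressed home.
- last_link (a point): The same point on the last link, at the other end of the strip (y = -55 mm in the case's frame), same axes.
- link0 (a joint): How far link 0 of the strip (0 = first, beside the clip plate, 5 = last) is pressed in, square to the slope, m: 0 to 0.001 at the start, 0.004 at its stop. It is held by friction of 7 N, moves when pressed harder than that and stays where it is left. From 0.003 on it counts as seated.
- link1 (a joint): How far link 1 of the strip (0 = first, beside the clip plate, 5 = last) is pressed in, square to the slope, m: 0 to 0.001 at the start, 0.004 at its stop. It is held by friction of 7 N, moves when pressed harder than that and stays where it is left. From 0.003 on it counts as seated.
- link2 (a joint): How far link 2 of the strip (0 = first, beside the clip plate, 5 = last) is pressed in, square to the slope, m: 0 to 0.001 at the start, 0.004 at its stop. It is held by friction of 7 N, moves when pressed harder than that and stays where it is left. From 0.003 on it counts as seated.
- link3 (a joint): How far link 3 of the strip (0 = first, beside the clip plate, 5 = last) is pressed in, square to the slope, m: 0 to 0.001 at the start, 0.004 at its stop. It is held by friction of 7 N, moves when pressed harder than that and stays where it is left. From 0.003 on it counts as seated.
- link4 (a joint): How far link 4 of the strip (0 = first, beside the clip plate, 5 = last) is pressed in, square to the slope, m: 0 to 0.001 at the start, 0.004 at its stop. It is held by friction of 7 N, moves when pressed harder than that and stays where it is left. From 0.003 on it counts as seated.
- link5 (a joint): How far link 5 of the strip (0 = first, beside the clip plate, 5 = last) is pressed in, square to the slope, m: 0 to 0.001 at the start, 0.004 at its stop. It is held by friction of 7 N, moves when pressed harder than that and stays where it is left. From 0.003 on it counts as seated.
- roller: Hand roller, 0.29 kg, upright in its stand. Origin: middle of the underside of its guard disc (70 mm across, 6 thick); z up along the wooden handle, which is 22 mm (x) by 26 mm (y), from z = 6 to 81 mm; grip it at about z = 40. Below the disc a sprung fork (38 mm wide) holds a free-turning rubber roll, 36 mm across, 26 wide, axle along x (it rolls along y), lowest point at z = -62 mm.
- roller_spring (a joint): How far the roller's fork is pushed in along the handle, m, 0 to 0.012. The spring pushes with 6 N at first touch and 1.5 N more for each mm: 15 N at 6 mm, 24 N at 12 mm, where it bottoms.
- roll_turn (a joint): Angle turned by the rubber roll about its axle, rad, 0 at the start; no limit.
- stand: Roller stand, fixed: grey block 70 x 70 mm, 70 mm high, origin under its middle, with a square well 48 x 48 mm open at the top, 64 mm deep. Fork and roll hang in the well (5 mm play each side in x, 6 in y), the guard disc rests on the top at z = 70 mm; the roller starts there centred, its axes parallel to the stand's.
- spudger: Black flat pry stick, 156 mm long, 10 wide, 8 high, lying loose in front of the case; a bystander.
- relay: Small blue relay, 12 x 29 x 16 mm, loose in front of the stand; a bystander.
- flux_tin: Round flat tin, 57 mm across, 18 high, loose beside the relay; a bystander.
Mind the look-alikes: they are no part of the job. What is shaped like the roller but orange is not meant.

How it is judged:
On the way, in this order (a step that is already met when the one before it is completed fails the run):
1. the roller is lifted out of its stand (z of roller in the frame of stand above 0.1 m), for 0.1 s.
2. the first link is seated by the roller, held square to the slope (within 10 degrees), while the last link is still up (value of joint link0 above 0.003 m and value of joint link5 below 0.0025 m and contact force between roller and case above 3 N and angle between the z axis of roller and the z axis of first_link, either way round below 0.17 rad), for 0.05 s.
3. the roll has turned by 2 rad or more while pressed on the case, held square ((value of joint roll_turn above 2 rad or value of joint roll_turn below -2 rad) and contact force between roller and case above 3 N and angle between the z axis of roller and the z axis of first_link, either way round below 0.17 rad), for 0.05 s.
4. the roller has seated all six links and still presses, held square (value of joint each of link0, link1, link2, link3, link4, link5 above 0.003 m and contact force between roller and case above 3 N and angle between the z axis of roller and the z axis of first_link, either way round below 0.17 rad), for 0.05 s.
At the end, for the whole second after the job is handed in: All six links are pressed in by at least 3 mm of their 4; the roller hangs upright (within 6 degrees) in its stand's well, its disc resting on the stand's top (origin 66 to 73 mm above the stand's bottom and within 12 mm of its axis), released and at rest (value of joint each of link0, link1, link2, link3, link4, link5 above 0.003 m and horizontal distance between roller and stand below 0.012 m and z of roller in the frame of stand between 0.066 and 0.073 m and angle between roller's own z axis and vertical below 0.1 rad and linear speed of roller below 0.02 m/s); the robot touches nothing.
It fails at once if the gripper presses on the instrument case or strip (over 3 N) (contact force between any of the fingers, the arm and case above 3 N).
It fails at once if a bystander (pry stick, relay or tin) is pushed by more than 25 mm (distance of any of spudger, relay, flux_tin from where it was at the start of the episode above 0.025 m).
It also fails if it takes over 53 s, if anything falls off the work surface, if the arm or the gripper's body presses on something with over 40 N, if the wrist force passes 120 N, or if a joint passes its speed limit or range.

### The arm

A 6-joint arm with a two-finger parallel gripper is mounted at the origin on a cart in front of the work surface, level with it; the furniture and walls round the work are solid. World frame = base frame: x ahead of the robot, y to its left, z up, the work surface at z = 0. Lengths are in m, angles in rad, forces in N, time in s.
With the tool pointing down it reaches from about 0.35 to 0.85 m from the base axis. Payload 8.1 kg.
Tool frame: the origin (TCP) lies at the centre of the arm's flange, where the gripper is bolted on; the fingertips stand 186 mm ahead of it and the grasp point (between the pads) lies 167 mm ahead of it; z points along the fingers, y is the line along which they close (so a half turn about z gives the same grasp; the last joint's range is limited). The gripper opens to 93 mm and grips with 3 to 60 N. Pads are 15 mm wide; open, the fingers measure 128 mm over their backs; the gripper's body (75 mm by 188 mm) begins 65 mm behind the grasp point.
Start: joints at [1.216, 0.13, 1.488, -0, 1.523, -0.085], TCP at [0.16, 0.578, 0.405] pointing down, gripper open.
Joint ranges: [-2.96, 2.96], [-0.89, 2.26], [0.02, 2.5], [-1.34, 4.48], [0, 2.73], [-2.66, 2.66]. Speed limits (rad/s): [2.39, 2.39, 2.79, 3.14, 3.14, 3.14].

### API

Orientations are given as a rotation vector (axis times angle).
In Python, from plant import read_state, read_camera, camera_params, robot gives the robot as it stands.
- The arm moves only by the tool carry_out, never from a script. Its argument "targets" is a list of rows, each an object of numbers: "hand": the opening in per cent of the stroke, from 0 (shut) to 100 (fully open); "x", "y", "z": the shift along the tool's x, y, z in m; "ax", "ay", "az": the turn, a rotation vector about the tool's x, y, z in rad. In form: [{"hand": .., "x": .., "y": .., "z": .., "ax": .., "ay": .., "az": ..}, ...]. A call has 1 to 8 rows; each row is the pose to reach, as a shift and turn from the pose commanded when the call began, along the tool's axes at that moment; what a row does not reach only later rows make up. A row lasts 1/8 s, in which the tool goes at most 62.5 mm and 10.7 degrees, less where a joint would pass 70% of its speed; a pose out of reach is approached as far as the arm can. A call with a gripper value outside its range is refused whole. The fingers move at their own pace and stop on an object; "newtons" is the grip in N (left out, the last holds). Time passes only in rows, so rows that repeat a pose let the fingers close. It gives the time, the measured TCP pose, the force, the opening and the grip force at its end, in the units of the state.
- read_state(): the state, without advancing time (a new reading comes with each control period).
- read_camera(name): name is "scene" or "side" or "wrist"; returns (picture, depth): 400x640x3 uint8, blue, green, red; 400x640 float32, m along the optical axis (not along the pixel's ray), 0 where there is no reading.
- camera_params(name): a dict with "fx", "fy", "cx", "cy" (pixels), "k1" (the pictures are not rectified: a ray, as slopes to the right and down, at radius r is drawn at 1 + k1 r^2 times it, then the intrinsics apply), "position" and "rotation" of the camera in the world. Camera axes: x right, y up, looking along -z (the intrinsics and any distortion apply to the point x, -y, -z); pixel columns grow to the right and rows downward; lengths in m; the calibration is good to about 2 mm. A picture is of the moment at which its call begins: read the wrist's pose just before it. camera_params takes no time and is no camera call; for the wrist camera it gives the pose at the moment of the call.
- robot.close_job(): hands the job in; it is judged then, once.
The state is a dict: "t": time; "q": joint angles; "dq": joint speeds; "joint_torque": joint torques, N m; "tool_pos": TCP position; "orientation": TCP orientation; "force": force on the tool from outside, world axes, zero at the start; "wrist_torque": the same for the moment, N m; "opening": finger opening in m; "gripper_force": force on a finger pad.
Only numpy, scipy, OpenCV 4.12 (cv2) and the standard library are available. Lean on these libraries where they do the work, as an engineer would, in place of code of your own. Each camera call takes 0.05 s, during which the arm holds its last target. There are 200 camera calls.

## Working session

There is one attempt and no reset: what is moved stays moved. The work goes in short steps, Python scripts to look and compute and a tool call to move; the robot and the scene stay as the last step left them, time stands still between calls to the robot, and variables do not carry over. Pictures are saved under pics/ and viewed, at most 10 in all, crops included, and the job is handed in when it is done.

Besides the shell and the picture viewer there is one more tool, called after "Request:" as a command line: name --argument value ..., lists and objects as JSON in quotes. carry_out: Moves the arm, as the interface text tells. Its arguments: {"type":"object","properties":{"targets":{"type":"array","items":{"type":"object","properties":{"hand":{"type":"number"},"x":{"type":"number"},"y":{"type":"number"},"z":{"type":"number"},"ax":{"type":"number"},"ay":{"type":"number"},"az":{"type":"number"}}}},"newtons":{"type":"number"}},"required":["targets"]}

```bash
mkdir -p pics; ls; cat > h.py <<'E'
import numpy as np, cv2
from scipy.spatial.transform import Rotation as R
from plant import read_state, read_camera, camera_params, robot
def cloud(name, shot=None):
    p=camera_params(name); im,d=shot or read_camera(name)
    K=np.array([[p['fx'],0,p['cx']],[0,p['fy'],p['cy']],[0,0,1.]])
    v,u=np.mgrid[0:400,0:640]
    s=cv2.undistortPoints(np.stack([u,v],-1).reshape(-1,1,2).astype(np.float64),K,np.array([p['k1'],0,0,0.])).reshape(400,640,2)
    c=np.stack([s[...,0]*d,-s[...,1]*d,-d],-1)
    Rm=np.array(p['rotation']); Rm=Rm if Rm.shape==(3,3) else R.from_rotvec(Rm).as_matrix()
    w=c@Rm.T+np.array(p['position']); w[d==0]=np.nan
    return im,w
E
python3 - <<'E'
from h import *
s=read_state(); print(s)
for n in('scene','side'):
    im,w=cloud(n); cv2.imwrite(f'pics/{n}.png',im); np.savez(f'{n}.npz',im=im,w=w); print(camera_params(n))
E
```

```text
pics
{'t': 0.0, 'q': array([ 1.21560036e+00,  1.31172347e-01,  1.48926935e+00,  3.28094677e-06,
        1.52299876e+00, -8.54090099e-02]), 'dq': array([-2.01089000e-03,  6.42302701e-04,  9.34071576e-04,  2.81497850e-05,
        1.95849755e-04, -1.74294667e-04]), 'joint_torque': array([-2.43001588e-03, -5.59820223e+01, -4.91764069e+01,  7.67360651e-02,
        3.49992164e-02, -2.25435488e-04]), 'tool_pos': array([0.15981987, 0.5780887 , 0.40368591]), 'orientation': array([-4.22441665e-01, -3.11264878e+00,  2.83088253e-03]), 'force': array([-0.07159013,  0.93569227,  0.69450133]), 'wrist_torque': array([-0.01534087, -0.01100028,  0.02278999]), 'gripper_force': 0.0, 'opening': 0.092740459777636}
{'fx': 425.57240254253446, 'fy': 425.57240254253446, 'cx': 321.81366769006064, 'cy': 198.6727739447021, 'k1': -0.047264689810682714, 'position': array([-0.03983887, -0.37262702,  0.61374246]), 'rotation': array([ 0.81418096, -0.43019257, -0.92454514])}
{'fx': 457.3931848371048, 'fy': 457.3931848371048, 'cx': 321.2939747805403, 'cy': 203.35507485604543, 'k1': 0.041388773720352, 'position': array([0.41842463, 0.84768151, 0.46817982]), 'rotation': array([ 0.04299745, -1.65664434, -2.56110043])}
```

View pics/scene.png

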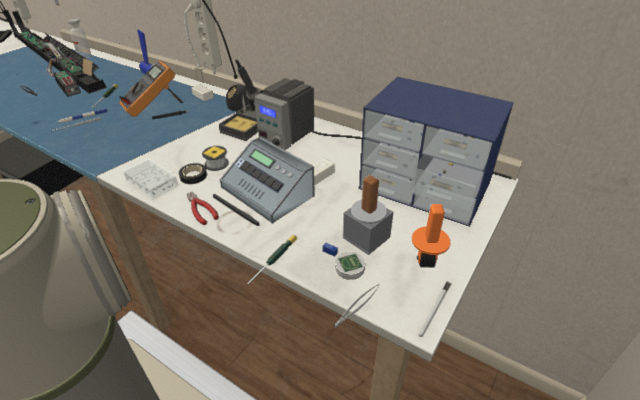

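View pics/side.png

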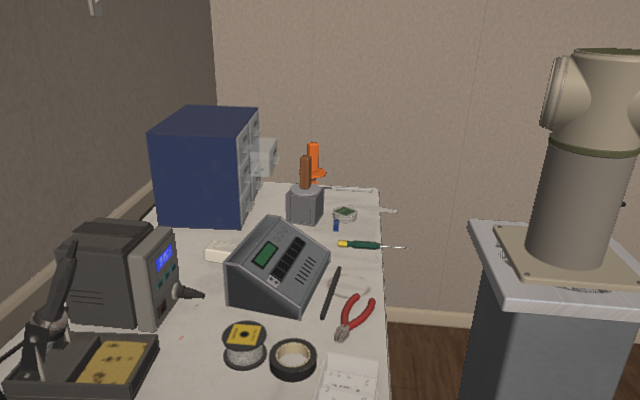

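Scene view: brown roller at (371,195) in its grey stand (367,230), case at (268,178), orange decoy at (432,235), spudger (235,208), relay (330,248), tin (350,264). Drawers stand behind the stand.

```bash
python3 - <<'E'
from h import *
for n,rc,rb in (('scene',(135,220,218,318),(170,255,338,395)),('side',(212,316,222,332),(148,228,282,328))):
    D=np.load(n+'.npz'); im,w=D['im'],D['w']
    # table
    f=lambda r:w[r[0]:r[1],r[2]:r[3]].reshape(-1,3)
    ci=lambda r:im[r[0]:r[1],r[2]:r[3]].reshape(-1,3).astype(int)
    P=f(rb);C=ci(rb)
    br=(C[:,2]>C[:,0]+30)&(P[:,2]>0.085)&(P[:,2]<.16)&(C[:,2]<190)
    print(n,'handle',np.nanmedian(P[br],0),np.nanpercentile(P[br],[2,98],axis=0).round(4).tolist(),br.sum())
    ds=(abs(P[:,2]-.076)<.004)
    (cx,cy),r=cv2.minEnclosingCircle(P[ds][:,:2].astype(np.float32)); print(' disc',cx,cy,r,np.nanmedian(P[ds][:,2]),ds.sum())
    b=(P[:,2]>.01)&(P[:,2]<.064)
    print(' stand',cv2.minAreaRect(P[b][:,:2].astype(np.float32)))
    # case: normals
    gx=np.gradient(w,axis=1);gy=np.gradient(w,axis=0)
    N=np.cross(gy,gx);N/=np.linalg.norm(N,axis=2,keepdims=True);N*=np.sign(N[...,2:])
    Nc=f(rc)*0+N[rc[0]:rc[1],rc[2]:rc[3]].reshape(-1,3);Q=f(rc)
    m=(abs(Nc[:,2]-.866)<.08)&(Q[:,2]>.02)&(Q[:,2]<.09)
    c=np.nanmean(Q[m],0)
    for _ in range(3):
        c=Q[m].mean(0);nn=np.linalg.svd(Q[m]-c,full_matrices=False)[2][2];nn*=np.sign(nn[2])
        m=(abs((Q-c)@nn)<.0015)&(Q[:,2]>.02)&(Q[:,2]<.085)
    print(' slope n',nn,'yaw',np.arctan2(-nn[1],-nn[0]),'tilt',np.degrees(np.arccos(nn[2])),m.sum())
    yaw=np.arctan2(-nn[1],-nn[0]);ex=np.array([np.cos(yaw),np.sin(yaw),0]);ey=np.array([-ex[1],ex[0],0])
    S=Q[m];pc=np.percentile(np.c_[S@ex,S@ey,S[:,2]],[1,50,99],axis=0);print(pc.round(4))
    # plane: z=.0539 line -> case x=-25 ; y centre from extent
    ym=(pc[0,1]+pc[2,1])/2
    # on plane at y=ym,z=.0539
    x=(c@nn-nn@(ey*ym)-.0539*nn[2])/(nn@ex)
    print(' strip centre',ex*x+ey*ym+[0,0,.0539],'origin',ex*(x+.025)+ey*ym)
    t=w[(abs(w[...,2])<.01)];print(' table z',np.median(t[:,2]))
E
```

```text
scene handle [ 0.52066808 -0.10472888  0.12475511] [[0.5168, -0.1139, 0.0868], [0.5357, -0.089, 0.1509]] 488
 disc 0.5789058208465576 -0.09005235880613327 0.08566826581954956 0.07498404210733395 514
 stand ((0.6016294360160828, -0.07648656517267227), (0.3037931025028229, 0.09408056735992432), 18.368946075439453)
 slope n [-0.36182036  0.11094666  0.92562242] yaw -0.2975324597109291 tilt 22.23760104810633 580
[[0.3933 0.2241 0.027 ]
 [0.454  0.3012 0.0528]
 [0.5331 0.3981 0.0844]]
 strip centre [0.5283517  0.16336222 0.0539    ] origin [0.55225327 0.15603317 0.        ]
 table z -0.0006529859015907413
side handle [ 0.53059348 -0.08953626  0.11994991] [[0.5163, -0.2285, 0.087], [0.5431, -0.0846, 0.1505]] 416
 disc 0.5324426889419556 -0.06679221987724304 0.16557255387306213 0.07547038136027762 334
 stand ((0.5284841656684875, -0.14861176908016205), (0.18027734756469727, 0.07654856890439987), 86.27721405029297)
 slope n [-0.36179068  0.02607963  0.9318945 ] yaw -0.07196038685886127 tilt 21.267914787130124 675
[[0.4615 0.1209 0.0322]
 [0.5224 0.2559 0.0562]
 [0.5955 0.2982 0.0846]]
 strip centre [0.5301004  0.17188236 0.0539    ] origin [0.5550357 0.1700849 0.       ]
 table z 1.8909945896372626e-06
```

```bash
cat > fit.py <<'E'
from h import *
from scipy.optimize import least_squares
P=[];src=[]
for n in('scene','side'):
    w=np.load(n+'.npz')['w'].reshape(-1,3);w=w[np.isfinite(w).all(1)];P.append(w);src.append(np.full(len(w),n=='side'))
P=np.vstack(P);src=np.hstack(src)
def hull_sd(L,pl): return np.max([L@n-d for n,d in pl],axis=0)
s,c=np.sin(np.pi/6),np.cos(np.pi/6); n=np.array([-s,0,c])
case=[(n,n@[-.075,0,.025]),(np.array([-1,0,0]),.075),(np.array([1,0,0]),.05),(np.array([0,1,0]),.09),(np.array([0,-1,0]),.09),(np.array([0,0,1]),.083)]
stand=[(np.array([1,0,0]),.035),(np.array([-1,0,0]),.035),(np.array([0,1,0]),.035),(np.array([0,-1,0]),.035)]
def fit(pl,x0,r,z0,z1,m0):
    x=np.array(x0,float)
    for it in range(6):
        loc=lambda x,A:np.c_[(A[:,:2]-x[:2])@np.array([[np.cos(x[2]),-np.sin(x[2])],[np.sin(x[2]),np.cos(x[2])]]),A[:,2]]
        m=(P[:,2]>z0)&(P[:,2]<z1)&(np.hypot(*(P[:,:2]-x[:2]).T)<r)
        m[m]&=abs(hull_sd(loc(x,P[m]),pl))<max(m0*.55**it,.005)
        A=P[m];x=least_squares(lambda x:hull_sd(loc(x,A),pl),x,loss='soft_l1',f_scale=.001).x
    e=hull_sd(loc(x,A),pl);print(x.round(4),np.degrees(x[2]).round(2),'n',m.sum(),src[m].sum(),'med|e|',np.median(abs(e)));return x
for a in(-.4,-.2,0,.2): fit(case,[.555,.165,a],.13,.012,.09,.04)
for a in(-.3,0.,.3): fit(stand,[.535,-.09,a],.06,.012,.062,.03)
x=[.53,-.098]
for k in (0,1):
  m=(abs(P[:,2]-.0755)<.0025)&(np.hypot(*(P[:,:2]-x).T)<.05)&(src==k)
  A=P[m];print('disc',k,m.sum(),cv2.minEnclosingCircle(A[:,:2].astype(np.float32)))
  m=(abs(P[:,2]-.12)<.035)&(np.hypot(*(P[:,:2]-x).T)<.03)&(src==k)
  print('handle',k,m.sum(),cv2.minAreaRect(P[m][:,:2].astype(np.float32)))
E
python3 fit.py
```

```text
[ 0.5502  0.1645 -0.1804] -10.33 n 11752 7178 med|e| 0.0011076837778320157
[ 0.5502  0.1645 -0.1804] -10.33 n 11752 7178 med|e| 0.0011076837778696731
[ 0.5502  0.1645 -0.1804] -10.33 n 11752 7178 med|e| 0.0011076837779012971
[ 0.5502  0.1645 -0.1804] -10.33 n 11752 7178 med|e| 0.0011076837778475727
[ 0.5305 -0.1002 -0.1986] -11.38 n 1654 762 med|e| 0.0007064625012738919
[ 0.5305 -0.1002 -0.1986] -11.38 n 1654 762 med|e| 0.000706462501357738
[ 0.5305 -0.1002 -0.1986] -11.38 n 1654 762 med|e| 0.0007064625011712795
disc 0 475 ((0.5283608436584473, -0.10073916614055634), 0.03608158230781555)
handle 0 511 ((0.5276710391044617, -0.10081269592046738), (0.026256002485752106, 0.022473100572824478), 80.3326644897461)
disc 1 249 ((0.5319854021072388, -0.09817269444465637), 0.03597398102283478)
handle 1 354 ((0.5317850112915039, -0.09655256569385529), (0.028258247300982475, 0.021217700093984604), 78.44380187988281)
```

```bash
cat >> h.py <<'E'
CASE=np.array([.5502,.1645,-.1804]); STAND=np.array([.5300,-.0995,-.185])
Rz=lambda a:R.from_euler('z',a)
def toolR(yaw,tilt=0):   # roller/case x axis at yaw; tool y along roller y; z = -roller z ; roller tilted back by tilt
    Rr=(Rz(yaw)*R.from_euler('y',-tilt)).as_matrix()
    return R.from_matrix(np.c_[-Rr[:,0],Rr[:,1],-Rr[:,2]])
def rows(p,Rt):          # shift/turn from the measured pose in tool axes
    s=read_state();R0=R.from_rotvec(s['orientation'])
    d=R0.inv().apply(np.array(p)-s['tool_pos']);a=(R0.inv()*Rt).as_rotvec()
    print('t',s['t'],'shift',d.round(4),'turn',a.round(4),'dist',np.linalg.norm(d).round(3))
E
python3 - <<'E'
from h import *
D=np.load('scene.npz');im=D['im'].astype(int);w=D['w']
m=(im[...,2]>200)&(im[...,1]<140)&(im[...,0]<80)&(w[...,1]<-.12)
print('orange',np.nanpercentile(w[m],[1,50,99],axis=0).round(3).tolist())
m=(im[...,0]>im[...,2]+25)&(w[...,2]>.01)&(w[...,1]<.1)&(w[...,0]>.5)
print('cab',np.nanpercentile(w[m],[1,50,99],axis=0).round(3).tolist())
m=(w[...,2]>.01)&(w[...,2]<.3)&(w[...,1]<.06)&(w[...,1]>-.2)&(w[...,0]>.58)
print('near x min behind stand',np.nanpercentile(w[m],[0.5,5,50],axis=0).round(3).tolist())
rows([.53,-.0995,.40],toolR(STAND[2]))
E
```

```text
orange [[0.496, -0.263, 0.064], [0.52, -0.233, 0.067], [0.555, -0.201, 0.143]]
cab [[0.663, -0.267, 0.089], [0.743, -0.152, 0.213], [0.837, -0.011, 0.215]]
near x min behind stand [[0.617, -0.199, 0.013], [0.646, -0.19, 0.048], [0.736, -0.101, 0.208]]
t 0.1 shift [-0.5374 -0.5544  0.0046] turn [-0.0017 -0.0002 -0.0848] dist 0.772
```

Request:
carry_out --targets '[{"hand": 60, "x": -0.043, "y": -0.044, "z": 0, "az": -0.01}, {"hand": 60, "x": -0.086, "y": -0.088, "z": 0, "az": -0.02}, {"hand": 60, "x": -0.129, "y": -0.133, "z": 0, "az": -0.03}, {"hand": 60, "x": -0.172, "y": -0.177, "z": 0, "az": -0.04}, {"hand": 60, "x": -0.215, "y": -0.222, "z": 0, "az": -0.05}, {"hand": 60, "x": -0.258, "y": -0.266, "z": 0, "az": -0.06}, {"hand": 60, "x": -0.301, "y": -0.31, "z": 0, "az": -0.07}, {"hand": 60, "x": -0.344, "y": -0.355, "z": 0, "az": -0.08}]'

```text
schema error: expected keys hand, x, y, z, ax, ay, az
```

```bash
python3 - <<'E'
from h import *
rows([.53,-.0995,.385],toolR(STAND[2]))
E
```

```text
t 0.1 shift [-0.5374 -0.5544  0.0196] turn [-0.0017 -0.0002 -0.0848] dist 0.772
```

All keys are needed.

Request:
carry_out --targets '[{"hand": 60, "x": -0.043, "y": -0.044, "z": 0, "ax": 0, "ay": 0, "az": -0.01}, {"hand": 60, "x": -0.086, "y": -0.088, "z": 0, "ax": 0, "ay": 0, "az": -0.02}, {"hand": 60, "x": -0.129, "y": -0.133, "z": 0, "ax": 0, "ay": 0, "az": -0.03}, {"hand": 60, "x": -0.172, "y": -0.177, "z": 0, "ax": 0, "ay": 0, "az": -0.04}, {"hand": 60, "x": -0.215, "y": -0.222, "z": 0, "ax": 0, "ay": 0, "az": -0.05}, {"hand": 60, "x": -0.258, "y": -0.266, "z": 0, "ax": 0, "ay": 0, "az": -0.06}, {"hand": 60, "x": -0.301, "y": -0.31, "z": 0, "ax": 0, "ay": 0, "az": -0.07}, {"hand": 60, "x": -0.344, "y": -0.355, "z": 0, "ax": 0, "ay": 0, "az": -0.085}]' --newtons 50

```text
t: 1.1
tool_pos: [0.3972, 0.1426, 0.4046]
orientation: [0.289, 3.128, 0.0]
force: [1.7, 1.3, 0.2]
opening: 0.0559
gripper_force: 0.0
```

```bash
python3 - <<'E'
from h import *
rows([.53,-.0995,.385],toolR(STAND[2]))
E
```

```text
t 1.1 shift [-0.1749 -0.2137  0.0196] turn [0.0003 0.0003 0.0008] dist 0.277
```

Request:
carry_out --targets '[{"hand": 60, "x": -0.035, "y": -0.043, "z": 0.004, "ax": 0, "ay": 0, "az": 0}, {"hand": 60, "x": -0.07, "y": -0.086, "z": 0.008, "ax": 0, "ay": 0, "az": 0}, {"hand": 60, "x": -0.105, "y": -0.128, "z": 0.012, "ax": 0, "ay": 0, "az": 0}, {"hand": 60, "x": -0.14, "y": -0.171, "z": 0.016, "ax": 0, "ay": 0, "az": 0}, {"hand": 60, "x": -0.16, "y": -0.195, "z": 0.019, "ax": 0, "ay": 0, "az": 0}, {"hand": 60, "x": -0.171, "y": -0.209, "z": 0.019, "ax": 0, "ay": 0, "az": 0}, {"hand": 60, "x": -0.171, "y": -0.209, "z": 0.019, "ax": 0, "ay": 0, "az": 0}]' --newtons 50

```text
t: 1.98
tool_pos: [0.5266, -0.0928, 0.3854]
orientation: [-0.291, -3.127, -0.0]
force: [0.2, 0.7, 0.3]
opening: 0.0556
gripper_force: 0.0
```

```bash
python3 - <<'E'
from h import *
im,w=cloud('wrist');cv2.imwrite('pics/w1.png',im);np.savez('w1.npz',im=im,w=w)
x=STAND[:2]
P=w.reshape(-1,3)
m=(abs(P[:,2]-.076)<.004)&(np.hypot(*(P[:,:2]-x).T)<.05)
print(m.sum(),np.median(P[m][:,2]) if m.any() else '', cv2.minEnclosingCircle(P[m][:,:2].astype(np.float32)) if m.any() else '')
m=(abs(P[:,2]-.151)<.006)&(np.hypot(*(P[:,:2]-x).T)<.03)
if m.any(): print('top',m.sum(),np.median(P[m][:,2]),cv2.minAreaRect(P[m][:,:2].astype(np.float32)))
rows([.53,-.0995,.277],toolR(STAND[2]))
E
```

```text
3403 0.07551921807376799 ((0.5311238169670105, -0.10210733860731125), 0.035013794898986816)
top 1169 0.14987200643858517 ((0.5304509997367859, -0.10189825296401978), (0.025588897988200188, 0.020890140905976295), 77.44786071777344)
t 2.025 shift [-0.005  -0.0068  0.1086] turn [ 0.0004 -0.0007 -0.0001] dist 0.109
```

View pics/w1.png

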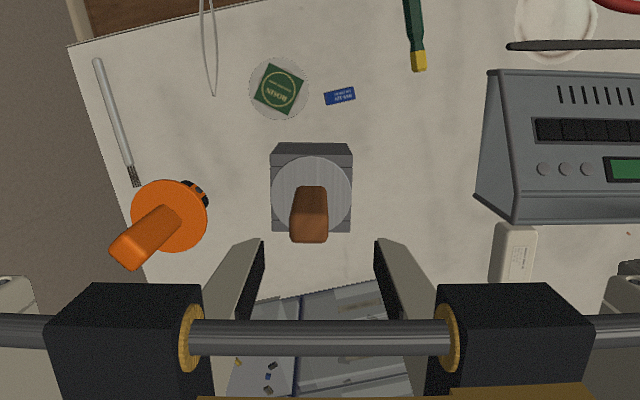

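Wrist view: brown handle at (310,215) above its disc (312,190), lying between the fingers; decoy (150,225) clear. Roller centre refined to (0.5306, -0.1013), yaw -0.2.

```bash
sed -i 's/STAND=.*/STAND=np.array([.5306,-.1013,-.2])/' h.py; python3 - <<'E'
from h import *
rows([*STAND[:2],.277],toolR(STAND[2]))
E
```

```text
t 2.025 shift [-0.0059 -0.0084  0.1086] turn [ 0.0004 -0.0007  0.0149] dist 0.109
```

Request:
carry_out --targets '[{"hand": 60, "x": -0.006, "y": -0.0085, "z": 0.0, "ax": 0, "ay": 0, "az": 0.015}, {"hand": 60, "x": -0.006, "y": -0.0085, "z": 0.03, "ax": 0, "ay": 0, "az": 0.015}, {"hand": 60, "x": -0.006, "y": -0.0085, "z": 0.06, "ax": 0, "ay": 0, "az": 0.015}, {"hand": 60, "x": -0.006, "y": -0.0085, "z": 0.09, "ax": 0, "ay": 0, "az": 0.015}, {"hand": 60, "x": -0.006, "y": -0.0085, "z": 0.109, "ax": 0, "ay": 0, "az": 0.015}, {"hand": 60, "x": -0.006, "y": -0.0085, "z": 0.109, "ax": 0, "ay": 0, "az": 0.015}, {"hand": 60, "x": -0.006, "y": -0.0085, "z": 0.109, "ax": 0, "ay": 0, "az": 0.015}]' --newtons 50

```text
t: 2.9
tool_pos: [0.5314, -0.1019, 0.2781]
orientation: [0.313, 3.124, -0.001]
force: [1.0, -0.1, 0.3]
opening: 0.0558
gripper_force: 0.0
```

```bash
python3 - <<'E'
from h import *
rows([*STAND[:2],.277],toolR(STAND[2]))
E
```

```text
t 2.9 shift [0.0009 0.0004 0.0011] turn [-0.0002  0.0018  0.0004] dist 0.001
```

Close, then lift.

Request:
carry_out --targets '[{"hand": 15, "x": 0.001, "y": 0, "z": 0, "ax": 0, "ay": 0, "az": 0}, {"hand": 15, "x": 0.001, "y": 0, "z": 0, "ax": 0, "ay": 0, "az": 0}, {"hand": 15, "x": 0.001, "y": 0, "z": 0, "ax": 0, "ay": 0, "az": 0}, {"hand": 15, "x": 0.001, "y": 0, "z": 0, "ax": 0, "ay": 0, "az": 0}, {"hand": 15, "x": 0.001, "y": 0, "z": 0, "ax": 0, "ay": 0, "az": 0}, {"hand": 15, "x": 0.001, "y": 0, "z": 0, "ax": 0, "ay": 0, "az": 0}]' --newtons 55

```text
t: 3.65
tool_pos: [0.53, -0.1015, 0.2771]
orientation: [0.313, 3.125, 0.0]
force: [-0.7, 2.1, 5.0]
opening: 0.026
gripper_force: 55.0
```

```bash
python3 - <<'E'
from h import *
s=read_state();print(s['tool_pos'],s['orientation'],s['force'],s['opening'],s['gripper_force'])
E
```

```text
[ 0.53003554 -0.10154531  0.27709864] [3.13134063e-01 3.12544042e+00 2.55803490e-04] [-0.70070586  2.11408569  5.03837066] 0.025950813884534237 54.999960064888
```

```bash
cat >> h.py <<'E'
GR=0.2071
nl=np.array([-.5,0,np.cos(np.pi/6)])
def at(y,h,x=0.):     # TCP pose with roller origin h above slope surface at case y
    p=np.array([-.025,y,.0539])+nl*(h+GR)+x*np.array([nl[2],0,.5])
    return Rz(CASE[2]).apply(p)+[*CASE[:2],0]
def work(): return toolR(CASE[2],np.pi/6)
E
python3 - <<'E'
from h import *
p=at(.057,.062+.005+.03);print(p)
rows(p,work())
rows(p+[0,0,.06],work())
E
```

```text
[0.38625028 0.25234186 0.31725833]
t 3.65 shift [ 0.2111  0.3183 -0.0402] turn [-0.0049 -0.5231 -0.0189] dist 0.384
t 3.65 shift [ 0.2111  0.3183 -0.1002] turn [-0.0049 -0.5231 -0.0189] dist 0.395
```

Request:
carry_out --targets '[{"hand": 15, "x": 0, "y": 0, "z": -0.01, "ax": 0, "ay": 0, "az": 0}, {"hand": 15, "x": 0, "y": 0, "z": -0.03, "ax": 0, "ay": 0, "az": 0}, {"hand": 15, "x": 0, "y": 0, "z": -0.055, "ax": 0, "ay": 0, "az": 0}, {"hand": 15, "x": 0, "y": 0, "z": -0.08, "ax": 0, "ay": 0, "az": 0}, {"hand": 15, "x": 0, "y": 0, "z": -0.105, "ax": 0, "ay": 0, "az": 0}, {"hand": 15, "x": 0, "y": 0, "z": -0.12, "ax": 0, "ay": 0, "az": 0}, {"hand": 15, "x": 0, "y": 0, "z": -0.125, "ax": 0, "ay": 0, "az": 0}, {"hand": 15, "x": 0, "y": 0, "z": -0.125, "ax": 0, "ay": 0, "az": 0}]' --newtons 55

```text
t: 4.65
tool_pos: [0.5298, -0.1017, 0.4012]
orientation: [-0.313, -3.125, -0.0]
force: [0.4, 0.1, -2.3]
opening: 0.0263
gripper_force: 55.0
```

```bash
python3 - <<'E'
from h import *
p=at(.057,.062+.005+.03);print(p, read_state()['force'],read_state()['opening'])
rows(p,work())
rows(p+[0,0,.06],work())
E
```

```text
[0.38625028 0.25234186 0.31725833] [ 0.3936843   0.05639235 -2.34509274] 0.02631226740554258
t 4.65 shift [0.2109 0.3185 0.0841] turn [-0.0051 -0.5243 -0.019 ] dist 0.391
t 4.65 shift [0.2109 0.3185 0.0241] turn [-0.0051 -0.5243 -0.019 ] dist 0.383
```

Request:
carry_out --targets '[{"hand": 15, "x": 0.015, "y": 0.025, "z": 0, "ax": 0, "ay": -0.04, "az": 0}, {"hand": 15, "x": 0.045, "y": 0.07, "z": 0.0, "ax": 0, "ay": -0.12, "az": 0}, {"hand": 15, "x": 0.075, "y": 0.115, "z": 0.0, "ax": 0, "ay": -0.2, "az": -0.005}, {"hand": 15, "x": 0.106, "y": 0.16, "z": 0.005, "ax": 0, "ay": -0.28, "az": -0.01}, {"hand": 15, "x": 0.137, "y": 0.207, "z": 0.01, "ax": -0.003, "ay": -0.36, "az": -0.015}, {"hand": 15, "x": 0.17, "y": 0.255, "z": 0.015, "ax": -0.005, "ay": -0.44, "az": -0.019}, {"hand": 15, "x": 0.198, "y": 0.298, "z": 0.02, "ax": -0.005, "ay": -0.5, "az": -0.019}, {"hand": 15, "x": 0.211, "y": 0.318, "z": 0.024, "ax": -0.005, "ay": -0.524, "az": -0.019}]' --newtons 55

```text
t: 5.65
tool_pos: [0.3842, 0.2539, 0.3759]
orientation: [0.231, 2.61, -0.063]
force: [-0.1, 0.1, -2.4]
opening: 0.0257
gripper_force: 55.0
```

```bash
python3 - <<'E'
from h import *
rows(at(.057,.097),work())
s=read_state();im,w=cloud('wrist');cv2.imwrite('pics/w2.png',im)
im2,_=cloud('side');cv2.imwrite('pics/s2.png',cv2.resize(im2[80:330,150:480],None,fx=2,fy=2))
n=Rz(CASE[2]).apply(nl)
# roller disc / strip in wrist view, case-local coords
L=Rz(-CASE[2]).apply((w-[*CASE[:2],0]).reshape(-1,3)).reshape(400,640,3)
h=(L-[-.075,0,.025])@nl;  u=(L-[-.025,0,.0539])@[nl[2],0,.5]
np.savez('w2.npz',im=im,L=L,h=h,u=u)
m=(abs(u)<.007)&(abs(h)<.012)
for y in np.arange(-.088,.089,.008):
    k=m&(abs(L[...,1]-y)<.004)
    if k.sum()>5: print(round(y,3),k.sum(),np.median(h[k]).round(4),im[k].mean().round(0))
k=(abs(h)<.004)&(abs(u)>.02)&(abs(u)<.05)&(abs(L[...,1])<.085);print('slope h',k.sum(),np.median(h[k]))
E
```

```text
t 5.65 shift [ 0.0274 -0.0011  0.0519] turn [ 0.0008 -0.0003  0.0034] dist 0.059
-0.088 140 0.0 130.0
-0.08 121 -0.0006 126.0
-0.072 114 -0.0006 116.0
-0.064 108 0.0036 36.0
-0.056 123 0.0036 35.0
-0.048 117 0.0035 36.0
-0.04 124 0.0041 36.0
-0.032 124 0.0042 36.0
-0.024 124 0.004 35.0
-0.016 126 0.0039 37.0
-0.008 125 0.0039 36.0
0.0 134 0.0034 36.0
0.008 123 0.0036 37.0
0.016 129 0.0034 37.0
0.024 127 0.0038 37.0
0.032 127 0.0039 37.0
0.04 136 0.0035 39.0
0.048 119 0.0032 38.0
0.056 135 0.0032 38.0
0.064 119 0.0018 80.0
0.072 135 0.0015 127.0
0.08 118 0.0009 155.0
0.088 113 0.0014 114.0
slope h 10278 -0.0005927628474493357
```

View pics/w2.png

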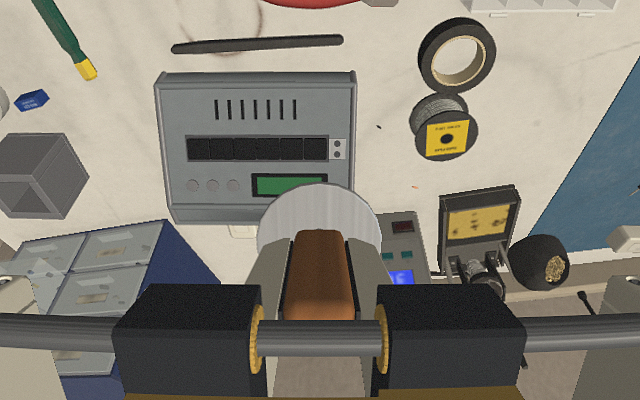

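View pics/s2.png

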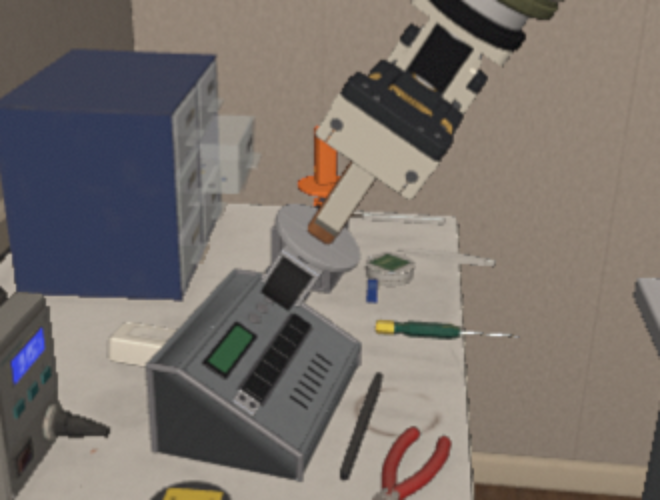

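Wrist view: black strip at rows 149, columns 187–330, with the steel clip plate at (338,149) on the +y side; heights (about 4 mm links, 1–2 mm clip) agree with the case fit. Side view shows the roller tilted square over the slope. Going down.

Request:
carry_out --targets '[{"hand": 15, "x": 0.007, "y": 0, "z": 0.013, "ax": 0, "ay": 0, "az": 0.003}, {"hand": 15, "x": 0.018, "y": -0.001, "z": 0.03, "ax": 0, "ay": 0, "az": 0.003}, {"hand": 15, "x": 0.0275, "y": -0.001, "z": 0.052, "ax": 0, "ay": 0, "az": 0.003}, {"hand": 15, "x": 0.0275, "y": -0.001, "z": 0.067, "ax": 0, "ay": 0, "az": 0.003}, {"hand": 15, "x": 0.0275, "y": -0.001, "z": 0.073, "ax": 0, "ay": 0, "az": 0.003}, {"hand": 15, "x": 0.0275, "y": -0.001, "z": 0.073, "ax": 0, "ay": 0, "az": 0.003}]' --newtons 58

```text
t: 6.5
tool_pos: [0.3989, 0.2482, 0.3006]
orientation: [0.241, 2.608, -0.063]
force: [-0.2, 0.2, -2.0]
opening: 0.026
gripper_force: 58.0
```

```bash
python3 - <<'E'
from h import *
s=read_state();print(s['force'])
rows(at(.057,.072),work());rows(at(.057,.057),work())
E
```

```text
[-0.17801978  0.21143703 -2.00852769]
t 6.5 shift [0.0031 0.0018 0.004 ] turn [-0.0009  0.0001 -0.0037] dist 0.005
t 6.5 shift [0.0031 0.0018 0.019 ] turn [-0.0009  0.0001 -0.0037] dist 0.019
```

Request:
carry_out --targets '[{"hand": 15, "x": 0.002, "y": 0.002, "z": 0.005, "ax": 0, "ay": 0, "az": -0.003}, {"hand": 15, "x": 0.002, "y": 0.002, "z": 0.01, "ax": 0, "ay": 0, "az": -0.003}, {"hand": 15, "x": 0.002, "y": 0.002, "z": 0.014, "ax": 0, "ay": 0, "az": -0.003}, {"hand": 15, "x": 0.002, "y": 0.002, "z": 0.018, "ax": 0, "ay": 0, "az": -0.003}, {"hand": 15, "x": 0.002, "y": 0.002, "z": 0.021, "ax": 0, "ay": 0, "az": -0.003}, {"hand": 15, "x": 0.002, "y": 0.002, "z": 0.021, "ax": 0, "ay": 0, "az": -0.003}]' --newtons 60

```text
t: 7.25
tool_pos: [0.4076, 0.2496, 0.2825]
orientation: [0.236, 2.608, -0.061]
force: [-11.1, 1.2, 9.5]
opening: 0.0261
gripper_force: 60.0
```

```bash
python3 - <<'E'
from h import *
s=read_state();n=Rz(CASE[2]).apply(nl);f=s['force']+[0,0,2.1];print(f,'normal',f@n,s['wrist_torque'])
rows(at(.057,.055),work());rows(at(-.057,.055),work())
E
```

```text
[-11.11635415   1.24538015  11.55897145] normal 15.590066888468849 [ 0.20922573  1.48243554 -0.07510128]
t 7.25 shift [ 0.0013 -0.0011  0.0012] turn [ 0.0013  0.0009 -0.0005] dist 0.002
t 7.25 shift [ 0.0012 -0.1151  0.001 ] turn [ 0.0013  0.0009 -0.0005] dist 0.115
```

Request:
carry_out --targets '[{"hand": 15, "x": 0.001, "y": 0, "z": 0.002, "ax": 0, "ay": 0, "az": 0}, {"hand": 15, "x": 0.001, "y": -0.003, "z": 0.002, "ax": 0, "ay": 0, "az": 0}, {"hand": 15, "x": 0.001, "y": -0.008, "z": 0.002, "ax": 0, "ay": 0, "az": 0}, {"hand": 15, "x": 0.001, "y": -0.014, "z": 0.002, "ax": 0, "ay": 0, "az": 0}, {"hand": 15, "x": 0.001, "y": -0.02, "z": 0.002, "ax": 0, "ay": 0, "az": 0}, {"hand": 15, "x": 0.001, "y": -0.026, "z": 0.002, "ax": 0, "ay": 0, "az": 0}, {"hand": 15, "x": 0.001, "y": -0.032, "z": 0.002, "ax": 0, "ay": 0, "az": 0}, {"hand": 15, "x": 0.001, "y": -0.038, "z": 0.002, "ax": 0, "ay": 0, "az": 0}]' --newtons 60

```text
t: 8.25
tool_pos: [0.4012, 0.2126, 0.2814]
orientation: [0.235, 2.606, -0.058]
force: [-11.8, 1.9, 11.7]
opening: 0.0259
gripper_force: 60.0
```

```bash
cat > chk.py <<'E'
from h import *
s=read_state();n=Rz(CASE[2]).apply(nl);f=s['force']+[0,0,2.1];print(Rz(-CASE[2]).apply(f),'normal',f@n,s['wrist_torque'])
rows(at(-.057,.055),work())
E
python3 chk.py
```

```text
[-11.97281839  -0.27474113  13.82232872] normal 17.95689700888119 [0.46821505 1.21560837 0.10117631]
t 8.25 shift [ 0.0009 -0.0776 -0.0003] turn [ 0.0036  0.0027 -0.0008] dist 0.078
```

Normal force 18 N; continue.

Request:
carry_out --targets '[{"hand": 15, "x": 0, "y": -0.006, "z": 0, "ax": 0, "ay": 0, "az": 0}, {"hand": 15, "x": 0, "y": -0.012, "z": 0, "ax": 0, "ay": 0, "az": 0}, {"hand": 15, "x": 0, "y": -0.018, "z": 0, "ax": 0, "ay": 0, "az": 0}, {"hand": 15, "x": 0, "y": -0.024, "z": 0, "ax": 0, "ay": 0, "az": 0}, {"hand": 15, "x": 0, "y": -0.03, "z": 0, "ax": 0, "ay": 0, "az": 0}, {"hand": 15, "x": 0, "y": -0.036, "z": 0, "ax": 0, "ay": 0, "az": 0}, {"hand": 15, "x": 0, "y": -0.042, "z": 0, "ax": 0, "ay": 0, "az": 0}, {"hand": 15, "x": 0, "y": -0.048, "z": 0, "ax": 0, "ay": 0, "az": 0}]' --newtons 60

```text
t: 9.25
tool_pos: [0.3928, 0.1651, 0.2814]
orientation: [0.235, 2.605, -0.06]
force: [-11.0, 3.6, 11.2]
opening: 0.0254
gripper_force: 60.0
```

```bash
python3 chk.py
```

```text
[-11.41317643   1.53920978  13.29231168] normal 17.218067800115698 [0.46557911 1.12908979 0.10298943]
t 9.25 shift [ 0.0012 -0.0293 -0.0002] turn [ 0.0026  0.0032 -0.0005] dist 0.029
```

Request:
carry_out --targets '[{"hand": 15, "x": 0, "y": -0.005, "z": 0, "ax": 0, "ay": 0, "az": 0}, {"hand": 15, "x": 0, "y": -0.01, "z": 0, "ax": 0, "ay": 0, "az": 0}, {"hand": 15, "x": 0, "y": -0.015, "z": 0, "ax": 0, "ay": 0, "az": 0}, {"hand": 15, "x": 0, "y": -0.02, "z": 0, "ax": 0, "ay": 0, "az": 0}, {"hand": 15, "x": 0, "y": -0.025, "z": 0, "ax": 0, "ay": 0, "az": 0}, {"hand": 15, "x": 0, "y": -0.029, "z": 0.001, "ax": 0, "ay": 0, "az": 0}, {"hand": 15, "x": 0, "y": -0.029, "z": 0.001, "ax": 0, "ay": 0, "az": 0}, {"hand": 15, "x": 0, "y": -0.029, "z": 0.001, "ax": 0, "ay": 0, "az": 0}]' --newtons 60

```text
t: 10.25
tool_pos: [0.3882, 0.1362, 0.2806]
orientation: [0.236, 2.605, -0.061]
force: [-11.0, 1.8, 12.8]
opening: 0.0254
gripper_force: 60.0
```

```bash
python3 chk.py;  python3 - <<'E'
from h import *
im,w=cloud('wrist');cv2.imwrite('pics/w3.png',im)
n=nl
L=Rz(-CASE[2]).apply((w-[*CASE[:2],0]).reshape(-1,3)).reshape(400,640,3)
h=(L-[-.075,0,.025])@nl;  u=(L-[-.025,0,.0539])@[nl[2],0,.5]
k=(abs(h)<.004)&(abs(u)>.02)&(abs(u)<.05)&(abs(L[...,1])<.085);print('slope h',k.sum(),np.median(h[k]))
for y in np.arange(-.055,.08,.022):
    k=(abs(u)<.007)&(abs(h)<.012)&(abs(L[...,1]-y)<.008)
    if k.sum()>5: print(round(y,3),k.sum(),np.median(h[k]).round(4))
E
```

```text
[-11.17252154  -0.24593671  14.8792475 ] normal 18.47206709483203 [ 0.07701822  1.1859618  -0.07417441]
t 10.25 shift [ 0.0013 -0.     -0.0011] turn [ 0.0014  0.0032 -0.0007] dist 0.002
slope h 15282 -0.0006522844375822547
-0.033 19 0.0004
-0.011 416 0.0002
0.011 411 0.0001
0.033 411 0.0001
0.055 397 0.0001
0.077 379 0.0011
```

View pics/w3.png

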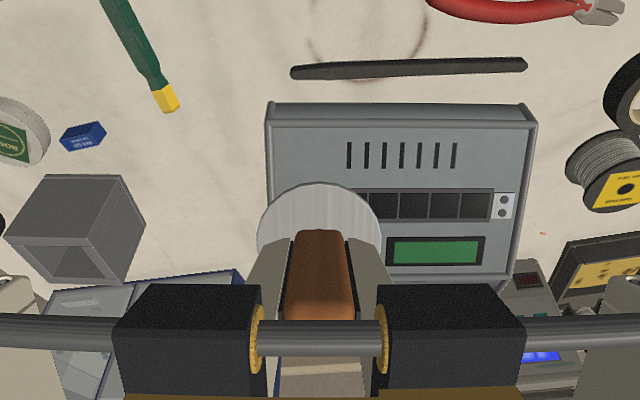

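Wrist view: links 0–4 flush (≈1 mm above the slope), the roller's disc (320,230) over the last link with 18 N. Lift off along the normal and check.

Request:
carry_out --targets '[{"hand": 15, "x": 0, "y": 0, "z": -0.008, "ax": 0, "ay": 0, "az": 0}, {"hand": 15, "x": 0, "y": 0, "z": -0.02, "ax": 0, "ay": 0, "az": 0}, {"hand": 15, "x": 0, "y": 0, "z": -0.04, "ax": 0, "ay": 0, "az": 0}, {"hand": 15, "x": 0, "y": 0, "z": -0.06, "ax": 0, "ay": 0, "az": 0}, {"hand": 15, "x": 0, "y": 0, "z": -0.08, "ax": 0, "ay": 0, "az": 0}, {"hand": 15, "x": 0, "y": 0, "z": -0.1, "ax": 0, "ay": 0, "az": 0}, {"hand": 15, "x": 0, "y": 0, "z": -0.12, "ax": 0, "ay": 0, "az": 0}, {"hand": 15, "x": 0, "y": 0, "z": -0.12, "ax": 0, "ay": 0, "az": 0}]' --newtons 60

```text
t: 11.3
tool_pos: [0.3283, 0.1468, 0.3839]
orientation: [0.235, 2.606, -0.061]
force: [0.3, -0.2, -3.1]
opening: 0.0258
gripper_force: 60.0
```

```bash
python3 - <<'E'
from h import *
for c in('wrist','side'):
    im,w=cloud(c)
    if c=='side': cv2.imwrite('pics/s3.png',cv2.resize(im[80:330,150:480],None,fx=2,fy=2))
    L=Rz(-CASE[2]).apply((w-[*CASE[:2],0]).reshape(-1,3)).reshape(400,640,3)
    h=(L-[-.075,0,.025])@nl;  u=(L-[-.025,0,.0539])@[nl[2],0,.5]
    k=(abs(h)<.004)&(abs(u)>.02)&(abs(u)<.05)&(abs(L[...,1])<.085);print(c,'slope h',k.sum(),np.median(h[k]))
    for y in np.arange(-.055,.08,.022):
        k=(abs(u)<.007)&(abs(h)<.012)&(abs(L[...,1]-y)<.008)
        if k.sum()>5: print(round(y,3),k.sum(),np.median(h[k]).round(4))
    # empty well: stand top rim from the wrist
    P=w.reshape(-1,3);m=(abs(P[:,2]-.07)<.003)&(np.hypot(*(P[:,:2]-STAND[:2]).T)<.055)
    if m.sum()>20: print('stand rim',m.sum(),np.median(P[m][:,2]),cv2.minAreaRect(P[m][:,:2].astype(np.float32)))
rows([*STAND[:2],.43],toolR(STAND[2]))
E
```

```text
wrist slope h 7408 -0.0006493735535120469
-0.055 195 0.0002
-0.033 205 0.0001
-0.011 201 0.0001
0.011 197 0.0001
0.033 199 0.0001
0.055 196 -0.0001
0.077 194 0.001
stand rim 1459 0.06931953714482358 ((0.5302261114120483, -0.10189016163349152), (0.0712185651063919, 0.07135257869958878), 79.03661346435547)
side slope h 2032 -0.0007750967608126263
-0.055 39 -0.0001
-0.033 41 -0.0003
-0.011 44 -0.0001
0.011 47 -0.0003
0.033 47 -0.0003
0.055 51 0.0002
0.077 66 0.001
stand rim 239 0.06934818007755145 ((0.5323997735977173, -0.09795072674751282), (0.07327432185411453, 0.07032879441976547), 79.50316619873047)
t 11.4 shift [-0.2348 -0.2076  0.0801] turn [0.005  0.5238 0.0195] dist 0.323
```

View pics/s3.png

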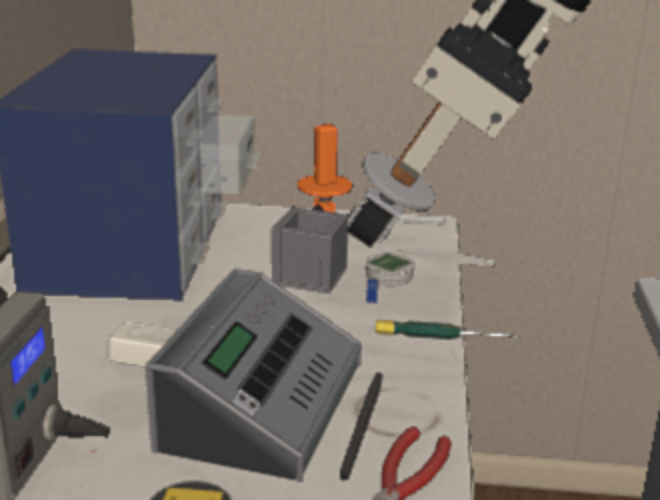

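Side view: strip flush along its whole length, stand empty, bystanders in place. All six links are ~0.8 mm above the slope. Back to the stand.

Request:
carry_out --targets '[{"hand": 15, "x": -0.012, "y": -0.01, "z": 0.0, "ax": 0, "ay": 0.03, "az": 0}, {"hand": 15, "x": -0.045, "y": -0.04, "z": 0.005, "ax": 0, "ay": 0.1, "az": 0.003}, {"hand": 15, "x": -0.08, "y": -0.071, "z": 0.015, "ax": 0.001, "ay": 0.18, "az": 0.006}, {"hand": 15, "x": -0.115, "y": -0.102, "z": 0.028, "ax": 0.002, "ay": 0.26, "az": 0.01}, {"hand": 15, "x": -0.15, "y": -0.133, "z": 0.042, "ax": 0.003, "ay": 0.34, "az": 0.013}, {"hand": 15, "x": -0.185, "y": -0.164, "z": 0.057, "ax": 0.004, "ay": 0.42, "az": 0.016}, {"hand": 15, "x": -0.217, "y": -0.192, "z": 0.072, "ax": 0.005, "ay": 0.49, "az": 0.019}, {"hand": 15, "x": -0.235, "y": -0.2075, "z": 0.08, "ax": 0.005, "ay": 0.524, "az": 0.0195}]' --newtons 60

```text
t: 12.4
tool_pos: [0.532, -0.1038, 0.4284]
orientation: [-0.317, -3.121, -0.001]
force: [1.0, 0.8, -2.5]
opening: 0.0261
gripper_force: 60.0
```

```bash
cat > ret.py <<'E'
from h import *
import sys
G=R.from_rotvec([3.13134063e-01,3.12544042e+00,2.55803490e-04])
print(read_state()['force'],read_state()['opening']);rows([.5303,-.1015,float(sys.argv[1])],G)
E
python3 ret.py .36
```

```text
[ 0.9677223   0.81096531 -2.51233829] 0.02609339090850767
t 12.4 shift [0.0018 0.0019 0.0684] turn [-0.0003 -0.0048 -0.0029] dist 0.068
```

Request:
carry_out --targets '[{"hand": 15, "x": 0.001, "y": 0.001, "z": 0.02, "ax": 0, "ay": 0, "az": -0.003}, {"hand": 15, "x": 0.001, "y": 0.001, "z": 0.045, "ax": 0, "ay": 0, "az": -0.003}, {"hand": 15, "x": 0.001, "y": 0.001, "z": 0.065, "ax": 0, "ay": 0, "az": -0.003}, {"hand": 15, "x": 0.001, "y": 0.001, "z": 0.068, "ax": 0, "ay": 0, "az": -0.003}, {"hand": 15, "x": 0.001, "y": 0.001, "z": 0.068, "ax": 0, "ay": 0, "az": -0.003}]' --newtons 60

```text
t: 13.02
tool_pos: [0.5299, -0.0998, 0.3629]
orientation: [0.309, 3.126, 0.0]
force: [-0.7, -0.8, -2.4]
opening: 0.0258
gripper_force: 60.0
```

```bash
python3 ret.py .279; python3 - <<'E'
from h import *
im,w=cloud('scene')
P=w.reshape(-1,3);C=im.reshape(-1,3).astype(int)
m=(abs(P[:,2]-.1575)<.006)&(np.hypot(*(P[:,:2]-STAND[:2]).T)<.05)
if m.sum()>20: print('disc',m.sum(),np.percentile(P[m],[2,50,98],axis=0).round(4).tolist(),cv2.minEnclosingCircle(P[m][:,:2].astype(np.float32)))
cv2.imwrite('pics/c4.png',cv2.resize(im[80:300,290:480],None,fx=2.5,fy=2.5))
E
```

```text
[-0.72241542 -0.80434817 -2.38896729] 0.025837498878505012
t 13.025 shift [-0.0007 -0.0016  0.0839] turn [-0.0001 -0.0003  0.0028] dist 0.084
disc 534 [[0.4957, -0.1332, 0.1559], [0.5171, -0.1091, 0.1605], [0.5531, -0.0682, 0.1622]] ((0.5276736617088318, -0.0999068021774292), 0.03598940744996071)
```

View pics/c4.png

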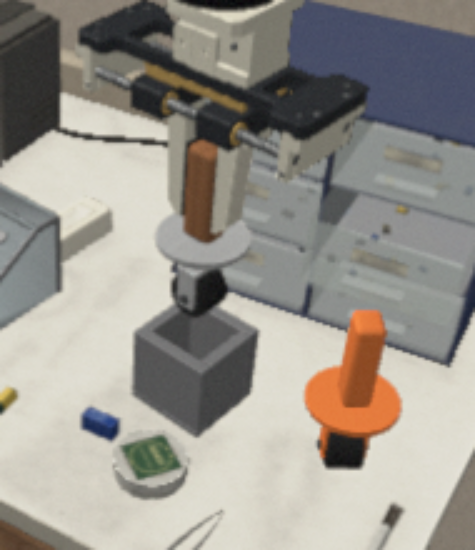

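Scene crop: roller hangs upright over the well (195,290), disc level. Lower, stopping just above seating.

Request:
carry_out --targets '[{"hand": 15, "x": -0.001, "y": -0.002, "z": 0.008, "ax": 0, "ay": 0, "az": 0.002}, {"hand": 15, "x": -0.001, "y": -0.002, "z": 0.022, "ax": 0, "ay": 0, "az": 0.002}, {"hand": 15, "x": -0.001, "y": -0.002, "z": 0.036, "ax": 0, "ay": 0, "az": 0.002}, {"hand": 15, "x": -0.001, "y": -0.002, "z": 0.05, "ax": 0, "ay": 0, "az": 0.002}, {"hand": 15, "x": -0.001, "y": -0.002, "z": 0.064, "ax": 0, "ay": 0, "az": 0.002}, {"hand": 15, "x": -0.001, "y": -0.002, "z": 0.077, "ax": 0, "ay": 0, "az": 0.002}, {"hand": 15, "x": -0.001, "y": -0.002, "z": 0.083, "ax": 0, "ay": 0, "az": 0.002}, {"hand": 15, "x": -0.001, "y": -0.002, "z": 0.083, "ax": 0, "ay": 0, "az": 0.002}]' --newtons 60

```text
t: 14.08
tool_pos: [0.5304, -0.1022, 0.2792]
orientation: [-0.312, -3.125, -0.0]
force: [0.4, 0.8, -2.0]
opening: 0.0261
gripper_force: 60.0
```

```bash
python3 ret.py .277
```

```text
[ 0.4051876   0.77808435 -2.00840237] 0.026072927141245577
t 14.075 shift [0.0003 0.0006 0.0022] turn [-0.     -0.0014  0.0005] dist 0.002
```

Request:
carry_out --targets '[{"hand": 15, "x": 0, "y": 0, "z": 0.001, "ax": 0, "ay": 0, "az": 0}, {"hand": 15, "x": 0, "y": 0, "z": 0.002, "ax": 0, "ay": 0, "az": 0}, {"hand": 15, "x": 0, "y": 0, "z": 0.0025, "ax": 0, "ay": 0, "az": 0}, {"hand": 15, "x": 0, "y": 0, "z": 0.0025, "ax": 0, "ay": 0, "az": 0}]' --newtons 60

```text
t: 14.58
tool_pos: [0.5306, -0.1022, 0.2774]
orientation: [0.312, 3.126, 0.0]
force: [0.5, -0.9, -2.8]
opening: 0.0258
gripper_force: 60.0
```

```bash
python3 ret.py .277
```

```text
[ 0.46235466 -0.91044943 -2.83887874] 0.02581427089381548
t 14.575 shift [0.0004 0.0007 0.0004] turn [-0.0001 -0.0002  0.0004] dist 0.001
```

Request:
carry_out --targets '[{"hand": 15, "x": 0, "y": 0, "z": 0.001, "ax": 0, "ay": 0, "az": 0}, {"hand": 15, "x": 0, "y": 0, "z": 0.001, "ax": 0, "ay": 0, "az": 0}, {"hand": 60, "x": 0, "y": 0, "z": 0.001, "ax": 0, "ay": 0, "az": 0}, {"hand": 60, "x": 0, "y": 0, "z": 0.001, "ax": 0, "ay": 0, "az": 0}, {"hand": 60, "x": 0, "y": 0, "z": 0.001, "ax": 0, "ay": 0, "az": 0}, {"hand": 60, "x": 0, "y": 0, "z": 0.001, "ax": 0, "ay": 0, "az": 0}, {"hand": 60, "x": 0, "y": 0, "z": 0.001, "ax": 0, "ay": 0, "az": 0}, {"hand": 60, "x": 0, "y": 0, "z": 0.001, "ax": 0, "ay": 0, "az": 0}]' --newtons 30

```text
t: 15.58
tool_pos: [0.5306, -0.1022, 0.2762]
orientation: [-0.313, -3.126, -0.0]
force: [0.5, 0.9, -0.6]
opening: 0.0557
gripper_force: 0.0
```

Request:
carry_out --targets '[{"hand": 60, "x": 0, "y": 0, "z": -0.01, "ax": 0, "ay": 0, "az": 0}, {"hand": 60, "x": 0, "y": 0, "z": -0.04, "ax": 0, "ay": 0, "az": 0}, {"hand": 60, "x": 0, "y": 0, "z": -0.07, "ax": 0, "ay": 0, "az": 0}, {"hand": 60, "x": 0, "y": 0, "z": -0.1, "ax": 0, "ay": 0, "az": 0}, {"hand": 60, "x": 0, "y": 0, "z": -0.13, "ax": 0, "ay": 0, "az": 0}, {"hand": 60, "x": 0, "y": 0, "z": -0.15, "ax": 0, "ay": 0, "az": 0}, {"hand": 60, "x": 0, "y": 0, "z": -0.15, "ax": 0, "ay": 0, "az": 0}]'

```text
t: 16.45
tool_pos: [0.531, -0.1024, 0.4283]
orientation: [0.312, 3.122, -0.001]
force: [0.0, 0.2, 0.0]
opening: 0.0558
gripper_force: 0.0
```

```bash
python3 - <<'E'
from h import *
print(read_state()['opening'],read_state()['force'])
im,w=cloud('wrist');cv2.imwrite('pics/w5.png',im)
P=w.reshape(-1,3);
m=(abs(P[:,2]-.076)<.006)&(np.hypot(*(P[:,:2]-STAND[:2]).T)<.05)
c=P[m].mean(0);n=np.linalg.svd(P[m]-c,full_matrices=False)[2][2]
print('disc',m.sum(),np.median(P[m][:,2]),cv2.minEnclosingCircle(P[m][:,:2].astype(np.float32)),np.degrees(np.arccos(abs(n[2]))))
m=(abs(P[:,2]-.151)<.006)&(np.hypot(*(P[:,:2]-STAND[:2]).T)<.03)
print('top',m.sum(),np.median(P[m][:,2]),cv2.minAreaRect(P[m][:,:2].astype(np.float32)))
E
```

```text
0.055787203191246866 [0.03355555 0.15021589 0.02571293]
disc 2932 0.07544664160716927 ((0.5307942628860474, -0.10257624089717865), 0.04715830087661743) 0.3954888382603297
top 893 0.14987503211296044 ((0.531702995300293, -0.10423240065574646), (0.02542271465063095, 0.02219533547759056), 77.97693634033203)
```

View pics/w5.png

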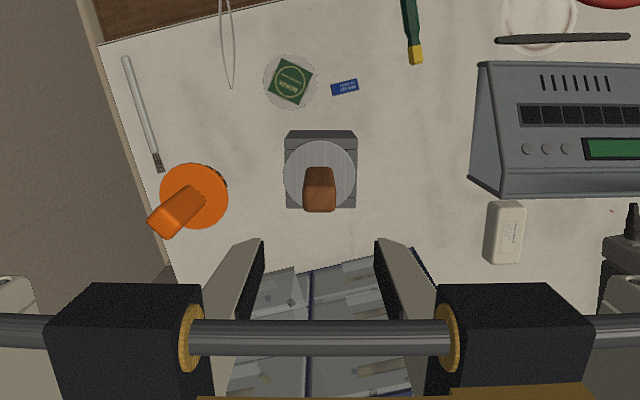

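Wrist view: roller back upright, its disc flat on the stand (319,172), gripper clear, and relay, tin and pry stick in place. Handing in.

```bash
python3 -c "
from plant import robot
print(robot.close_job())"
```

```text
the job is handed in; nothing more can be done
None
```

The job is handed in, though it returned no verdict: camera depth showed all six links pressed home, the roller is back upright in its stand and released, and the pry stick, relay and tin appeared undisturbed in the pictures.

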